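# Present a wooden former to the marking head and clamp it

## Robot

A 6-joint arm with a two-finger parallel gripper is mounted at the origin on the work surface. World frame = base frame: x ahead of the robot, y to its left, z up, the work surface at z = 0. Lengths are in m, angles in rad, forces in N, time in s.
With the tool pointing down it reaches from about 0.35 to 0.85 m from the base axis. Payload 8.1 kg.
Tool frame: the origin (TCP) lies between the finger pads; the fingertips stand 11 mm ahead of it and the grasp point (between the pads) lies 8 mm behind it (robot.tips_ahead is the distance from the TCP to the fingertips, in m); z points along the fingers, y is the line along which they close (so a half turn about z gives the same grasp; the last joint's range is limited). The gripper opens to 93 mm and grips with 3 to 60 N. Pads are 15 mm wide; open, the fingers measure 128 mm over their backs; the gripper's body (75 mm by 188 mm) begins 65 mm behind the grasp point.
Start: joints at [1.051, 0.13, 1.488, -0, 1.523, -0.085], TCP at [0.253, 0.544, 0.23] pointing down, gripper open.
Joint ranges: [-2.96, 2.96], [-0.89, 2.26], [0.02, 2.5], [-1.34, 4.48], [0, 2.73], [-2.66, 2.66]. Speed limits (rad/s): [2.39, 2.39, 2.79, 3.14, 3.14, 3.14].

## Interface

Orientations are given as a rotation vector (axis times angle).
In Python, from plant import robot gives the robot as it stands. The module is installed in compiled form; this text tells all that it offers.
- The arm moves only by the tool move_arm, never from a script. Its argument "deltas" is one flat list of numbers, 7 for each row, row after row: the shift along the tool's x, y, z in m, then the turn, a rotation vector about the tool's x, y, z in rad, then the opening, from 0 (shut) to 1 (fully open). A call has 1 to 12 rows; each row is the pose to reach, as a shift and turn from the pose commanded when the call began, along the tool's axes at that moment; what a row does not reach only later rows make up. A row lasts 1/8 s, in which the tool goes at most 62.5 mm and 10.7 degrees, less where a joint would pass 70% of its speed; a pose out of reach is approached as far as the arm can. A call with a gripper value outside its range is refused whole. The fingers move at their own pace and stop on an object; "squeeze" is the grip in N (left out, the last holds). Time passes only in rows, so rows that repeat a pose let the fingers close. It gives the time, the measured TCP pose, the force, the opening and the grip force at its end, in the units of the state.
- robot.read_state(): the state, without advancing time (a new reading comes with each control period).
- robot.read_camera(name): name is "scene" or "top" or "wrist"; returns (picture, depth): 420x560x3 uint8, red, green, blue; 420x560 float32, m along the optical axis (not along the pixel's ray), 0 where there is no reading.
- robot.camera_model(name): a dict with "K" (3x3 intrinsics, pixels), "R" (3x3) and "t" (3): a world point X has camera coordinates R X + t; the wrist camera has in their place "tool_from_camera" (4x4, takes a point from camera to tool coordinates, whose origin is the TCP and whose axes are the flange's). Camera axes: x right, y down, z forward; pixel columns grow to the right and rows downward; lengths in m; the calibration is good to about 2 mm. A picture is of the moment at which its call begins: read the wrist's pose just before it. camera_model takes no time and is no camera call.
- robot.close_job(): hands the job in; it is judged then, once.
Trained networks look in the newest picture that a camera, given by its name, has taken for a name from the list of things; names that differ only in an ending like _2 or _b are one class to them, and where a whole thing is asked for, a point or a joint stands for the part that bears it (a point fixed in the world has none). Each returns a list of dicts, best first, with "confidence" (0 to 1); they miss things now and then, are a little off and sometimes report something else, mostly with a low value. They report only what shows in the picture. A call takes as long as a camera call. They do not tell look-alikes from the thing itself.
- robot.recognise(camera, label): "uv" ([column, row] in pixels, amid what is visible of it).
The state is a dict: "t": time; "q": joint angles; "dq": joint speeds; "joint_torque": joint torques, N m; "tool_pos": TCP position; "orientation": TCP orientation; "force": force on the tool from outside, world axes, zero at the start; "wrist_torque": the same for the moment, N m; "opening": finger opening in m; "gripper_force": force on a finger pad.
Only numpy, scipy, OpenCV 4.12 (cv2) and the standard library are available. Lean on these libraries where they do the work, as an engineer would, in place of code of your own. Each camera call takes 0.05 s, during which the arm holds its last target. There are 200 camera calls.

## Task

First turn the round wooden former, standing where it is in the bench clamp, until the brass plate on its side faces the marking head's window. Then pump the clamp's trigger toward the fixed handle until the sprung pad presses the former firmly against the V-shaped jaw, the spring clearly compressed but never squeezed solid (that crushes the wood), without moving rod or pad by hand. Finish while still holding the trigger squeezed, the former upright and still facing the head, everything else on the bench left alone.

Things in the scene. Friction and masses are not known exactly. Their poses are not given: they have to be found in the camera images.
- clamp: Bench-mounted ratchet bar clamp, fixed; origin on the table under it. +y: the way the rod advances (to the V jaw); +x: from former to marking head. In its frame (mm): base plate x -50..50, y -165..200, z 0..10; V jaw at the +y end, top z 70; black housing x -22..22, y -153..-53, top z 95; rear tube y -266..-152, z 37..67; rod axis x 0, z 52.
- seat (a point): Point on the base plate (10 mm above the table) where the former's axis stands when it is seated in the V jaw.
- handle (a point): Point on the front face of the clamp's fixed black handle post (30 mm wide, 14 mm thick, top 165 mm above the table), 150 mm above the table; the trigger is squeezed toward it.
- trigger (a joint): Trigger hinge (along clamp x, at clamp y -95, z 85 mm). Radians: 0 released, blade upright; 0.32 fully squeezed (stop), upper end moved toward the handle post (clamp -y). A spring returns it. Each squeeze past about 0.24 and full release advances the rod one 6 mm tooth (the first 0.03 rad are slack), so use nearly the full swing both ways. Takes 2 to 10 N at the upper part.
- trigger_blade: Upright steel trigger blade, 26 mm wide (clamp x), 12 mm thick (clamp y), from the pivot to 85 mm above it (170 mm above the table when released). Origin on the pivot axis; z along the blade; front face (toward the former) at its own y = +6 mm. Released, it is 32 mm clear of the handle post; 58 mm over both outer faces.
- trigger_push (a point): Point on the front face of the trigger blade (toward the former), 65 mm above the pivot: push here toward the handle; moves about 20 mm over the full swing.
- rod (a joint): Toothed steel rod. Metres advanced toward the V jaw, 0 fully back to 0.068. It starts between 0 and 0.026. A ratchet lets it go forward only. The pad meets the seated former at a value of about 0.043.
- rod_bar: The rod itself, 10 x 10 mm bar with a 22 mm flange at its front; its axis runs along clamp y at height 52 mm. Origin on the rod axis; advances with the rod.
- pad (a joint): Compression of the spring between rod and pad, metres: 0 uncompressed (small preload), 0.016 squeezed solid; about 1 N per mm. 3 to 14 mm is a good grip.
- pad_disc: Round rubber-faced pad, 36 mm diameter, on the front of the rod, centred at height 52 mm. Origin on the rod axis, 51.5 mm behind its front face.
- pad_face (a point): Centre of the pad's front face, which meets the former.
- former: Loose round hardwood former, 50 mm diameter, 110 mm tall, about 0.16 kg, on the clamp's base plate between pad and V jaw, up to 9 mm short of its seat. Origin at the centre of its underside; +x points from its axis to the brass plate; a brass line inlaid in its top runs from the centre toward the plate. Its upper 50 mm clear pad and jaw: grip from above at any angle.
- former_plate (a point): Centre of the brass plate (20 x 45 mm) on the former's side, 43 mm above its underside, 26 mm from its axis.
- marker: Cream marking head, fixed box 85 x 70 x 90 mm tall beside the former on the clamp's +x side. Origin on the table, under the middle of its front face; its +x points away from the former, parallel to clamp +x; the box reaches from its own x 0 to 85 mm.
- marker_window (a point): Centre of the round black window on the head's front, 52 mm above the table; the plate must face it.
- thread_cone: Bystander: thread cone on a green foot, 64 mm diameter, 107 mm tall, between clamp and robot. Origin under its centre.
- dye_jar: Bystander: small amber jar with black cap, 48 mm diameter, 55 mm tall. Origin under its centre.
- slicker: Bystander: turned dark-wood edge slicker standing upright beyond the rod, 34 mm diameter, 70 mm tall. Origin under its centre.
- hammer: Bystander: hammer lying on the right of the bench, about 300 mm long.
- tape_measure: Bystander: round tape measure, 62 mm diameter, 30 mm tall, left of the bench. Origin under its centre.
- weight: Bystander: dark steel bench weight, 100 x 50 x 35 mm tall. Origin under its centre.
- tool_cup: Bystander: open steel cup, 80 mm diameter, 100 mm tall, to the left. Origin under its centre.
There are look-alikes about, which are no part of the job. There is more than one size of the former; the job needs the smaller. What is shaped like the marker but red is not meant.

How it is judged:
On the way, in this order (a step that is already met when the one before it is completed fails the run):
1. the former stands with its brass plate facing the marking head (within 0.25 rad), the pad not yet pressing on it (angle between the x axis of former and the x axis of marker, either way round below 0.25 rad and x of former_plate in the frame of clamp above 0.015 m and angle between former's own z axis and vertical below 0.1 rad and contact force between pad_disc and former below 0.5 N and value of joint pad below 0.002 m), for 0.2 s.
2. the pad presses on the former with at least 3 N, its spring compressed by more than 2 mm (contact force between pad_disc and former above 3 N and value of joint pad above 0.002 m), for 0.2 s.
At the end, for the whole second after the job is handed in: Fingers push the trigger blade with over 1 N, squeezed over 0.04 rad; pad presses the former with 3 to 25 N, spring compressed 2 to 15.5 mm; former still, upright within 0.1 rad, in the V within 12 mm of its seat, untouched by the fingers, plate facing the head within 0.25 rad (all of step 2 and angle between the x axis of former and the x axis of marker, either way round below 0.25 rad and x of former_plate in the frame of clamp above 0.015 m and angle between former's own z axis and vertical below 0.1 rad and contact force between pad_disc and former below 25 N and value of joint pad below 0.0155 m and value of joint trigger above 0.04 rad and contact force between the fingers and trigger_blade above 1 N and contact force between the fingers and former below 0.5 N and linear speed of former below 0.02 m/s and horizontal distance between former and seat below 0.012 m); the arm keeps its last pose, push and grip.
It fails at once if the former is crushed: pad force above 25 N or the pad's spring squeezed solid (over 15.5 mm) (contact force between pad_disc and former above 25 N or value of joint pad above 0.0155 m).
It fails at once if the rod or pad is pushed or pulled by hand (over 2 N) (contact force between any of the arm, the fingers and rod_bar above 2 N or contact force between any of the arm, the fingers and pad_disc above 2 N).
It fails at once if the former is tipped over (angle between former's own z axis and vertical above 0.6 rad).
It fails at once if another thing on the bench is moved by more than 30 mm (distance of any of thread_cone, dye_jar, slicker, hammer, tape_measure, weight, tool_cup from where it was at the start of the episode above 0.03 m).
It also fails if it takes over 58 s, if anything falls off the work surface, if the arm or the gripper's body presses on something with over 40 N, if the wrist force passes 120 N, or if a joint passes its speed limit or range.

## Working session

There is one attempt and no reset: what is moved stays moved. The work goes in short steps, Python scripts to look and compute and a tool call to move; the robot and the scene stay as the last step left them, time stands still between calls to the robot, and variables do not carry over. Pictures are saved under pics/ and viewed, at most 10 in all, crops included, and the job is handed in when it is done.

Besides the shell and the picture viewer there is one more tool, called after ">>>" by a JSON object that holds its "fn" and its "kwargs", one argument or row to a line. move_arm: Moves the arm, as the interface text tells. Its arguments: {"type":"object","properties":{"deltas":{"type":"array","items":{"type":"number"}},"squeeze":{"type":"number"}},"required":["deltas"]}

```bash
mkdir -p pics; cat > h.py <<'E'
import numpy as np,cv2
from scipy.spatial.transform import Rotation as Ro
from plant import robot
def deproj(cam,uv,D,m=None,T=None):
    m=robot.camera_model(cam);K=m["K"];u,v=int(round(uv[0])),int(round(uv[1]))
    p=D[max(v-2,0):v+3,max(u-2,0):u+3];p=p[p>0]
    if len(p)==0:return None
    d=np.median(p);c=d*np.linalg.inv(K)@np.array([uv[0],uv[1],1])
    if "R" in m:return m["R"].T@(c-m["t"])
    return T[:3,:3]@(m["tool_from_camera"][:3,:3]@c+m["tool_from_camera"][:3,3])+T[:3,3]
def toolT():
    s=robot.read_state();T=np.eye(4);T[:3,:3]=Ro.from_rotvec(s["orientation"]).as_matrix();T[:3,3]=s["tool_pos"];return T
def proj(cam,X):
    m=robot.camera_model(cam);c=m["R"]@np.array(X)+m["t"];c=m["K"]@c;return c[:2]/c[2]
E
python3 - <<'E'
from h import *
np.set_printoptions(precision=3,suppress=True)
s=robot.read_state();print({k:np.round(v,3) for k,v in s.items()}, robot.tips_ahead)
for cam in("scene","top"):
    im,D=robot.read_camera(cam);cv2.imwrite(f"pics/{cam}0.png",im[:,:,::-1]);np.save(f"{cam}0.npy",D)
    for l in ["former","former_plate","marker","marker_window","trigger_blade","trigger_push","handle","pad_disc","rod_bar","clamp"]:
        for r in robot.recognise(cam,l)[:3]:
            print(cam,l,round(r["confidence"],2),np.round(r["uv"]),deproj(cam,r["uv"],D))
E
```

```text
{'t': np.float64(0.0), 'q': array([ 1.051,  0.131,  1.489, -0.   ,  1.523, -0.085]), 'dq': array([-0.001,  0.001, -0.002, -0.001,  0.002, -0.   ]), 'joint_torque': array([ -0.   , -55.984, -49.176,   0.077,   0.035,  -0.   ]), 'tool_pos': array([0.252, 0.544, 0.229]), 'orientation': array([-0.678, -3.067,  0.003]), 'force': array([ 0.242, -0.555,  0.224]), 'wrist_torque': array([ 0.007, -0.044, -0.02 ]), 'gripper_force': np.float64(0.0), 'opening': np.float64(0.093)} 0.011
scene former 0.7 [301. 201.] [0.564 0.058 0.08 ]
scene former 0.65 [350. 177.] [0.594 0.214 0.106]
scene former_plate 0.64 [301. 200.] [0.564 0.057 0.082]
scene former_plate 0.61 [352. 181.] [0.6   0.217 0.097]
scene marker 0.88 [390. 226.] [0.795 0.139 0.09 ]
scene marker 0.69 [333. 235.] [0.728 0.008 0.087]
scene marker 0.55 [230. 203.] [ 0.512 -0.134  0.132]
scene marker_window 0.93 [387. 227.] [0.791 0.136 0.086]
scene marker_window 0.28 [333. 234.] [0.727 0.009 0.089]
scene marker_window 0.26 [273. 215.] [ 0.533 -0.013  0.05 ]
scene trigger_blade 0.77 [229. 199.] [ 0.511 -0.137  0.143]
scene trigger_push 0.76 
[... 572 characters left out ...]
ate 0.71 [242. 207.] [0.545 0.064 0.12 ]
top former_plate 0.54 [120. 191.] [0.607 0.4   0.006]
top marker 0.6 [201. 127.] [0.754 0.165 0.091]
top marker 0.58 [250. 151.] [0.69  0.043 0.09 ]
top marker 0.19 [288. 217.] [ 0.521 -0.051  0.056]
top marker_window 0.79 [250. 150.] [0.692 0.044 0.09 ]
top marker_window 0.57 [198. 123.] [0.764 0.172 0.091]
top trigger_push 0.4 [324. 222.] [ 0.498 -0.132  0.169]
top handle 0.91 [289. 219.] [ 0.517 -0.053  0.058]
top handle 0.39 [251. 151.] [0.688 0.04  0.091]
top rod_bar 0.54 [294. 219.] [ 0.516 -0.066  0.057]
top clamp 0.7 [289. 222.] [ 0.512 -0.053  0.013]
top clamp 0.66 [120. 191.] [0.608 0.399 0.006]
top clamp 0.51 [265. 213.] [0.533 0.008 0.066]
```

```bash
python3 - <<'E'
import cv2
a=cv2.imread("pics/top0.png");cv2.imwrite("pics/top0c.png",cv2.resize(a[90:300,130:410],None,fx=2.85,fy=2.85,interpolation=cv2.INTER_CUBIC))
E
```

```text
(no output)
```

View pics/scene0.png

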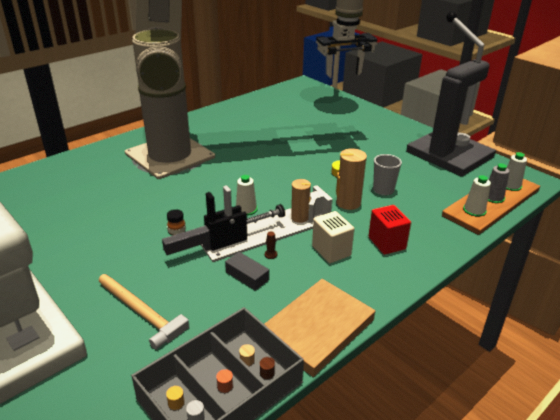

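View pics/top0c.png

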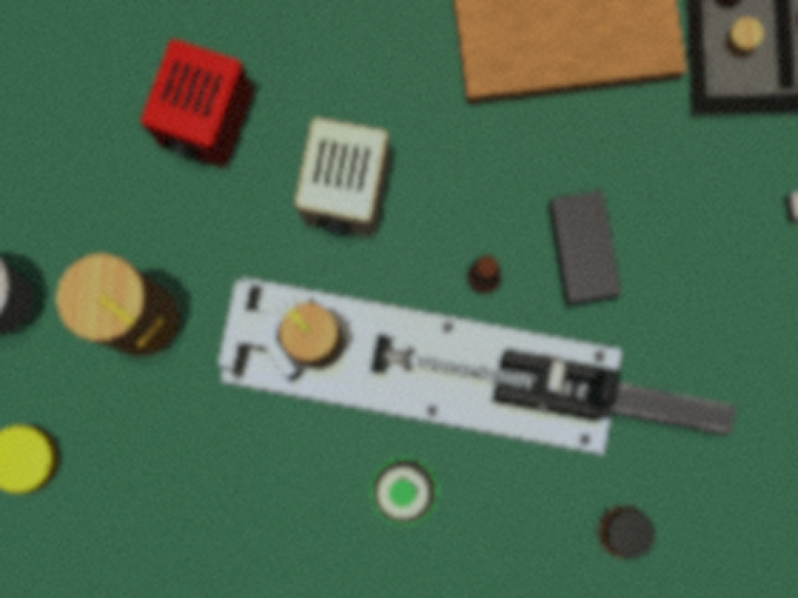

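The scene and top pictures agree. The small former is at crop (310,332), with its line pointing up-left. The cream head is at (340,175) and the trigger and post at about (565,378). The red box at (195,100) and the tall former at (100,297) are the look-alikes. Next I measure the geometry.

```bash
cat > m.py <<'E'
from h import *
np.set_printoptions(precision=4,suppress=True)
im=cv2.imread("pics/top0.png")[:,:,::-1].astype(int);D=np.load("top0.npy")
m=robot.camera_model("top");K,R,t=m["K"],m["R"],m["t"]
v,u=np.mgrid[:420,:560];c=np.stack([u,v,np.ones_like(u)],-1)@np.linalg.inv(K).T*D[...,None]
P=(c-t)@R
x,y,z=P[...,0],P[...,1],P[...,2]
sel=(z>.004)&(z<.016)&(x>.4)&(x<.68)&(y>-.25)&(y<.2)&(im.min(-1)>110)
(cx,cy),wh,a=cv2.minAreaRect(P[sel][:,:2].astype(np.float32));print("plate",cx,cy,wh,a)
box=cv2.boxPoints(((cx,cy),wh,a))
w=np.array(wh);e=[box[1]-box[0],box[2]-box[1]];L=max(e,key=np.linalg.norm);L=L/np.linalg.norm(L)*(1 if L[1]>0 else -1)
Y=L;X=np.array([Y[1],-Y[0]]);O=np.array([cx,cy])-0.0175*Y
print("clampO",O,"X",X,"Y",Y,"yawX",np.arctan2(X[1],X[0]))
def cl(p):return np.array([(p[:2]-O)@X,(p[:2]-O)@Y])
f=(z>.105)&(z<.135)&(np.hypot(x-.54,y-.06)<.05)
q=P[f];ctr,r=cv2.minEnclosingCircle(q[:,:2].astype(np.float32));print("former",ctr,r,q[:,:2].mean(0),q[:,2].mean(),len(q),"clamp",cl(np.array(ctr)))
sat=im[...,0]-im[...,2]
g=f&(im[...,1]-im[...,2]>100)
for th in (80,100,110,120):
    g=f&(im[...,1]-im[...,2]>th);b=P[g][:,:2];d=b.mean(0)-q[:,:2].mean(0) if len(b) else [0,0];print(th,len(b),d,"ang rel X",np.degrees(np.arctan2(np.dot(d,Y),np.dot(d,X))))
k=(z>.08)&(z<.1)&(np.hypot(x-.69,y-.043)<.075);r=cv2.minAreaRect(P[k][:,:2].astype(np.float32));print("marker",r,cl(np.array(r[0])))
for lo,hi in((.155,.18),(.085,.1),(.06,.075)):
    k=(z>lo)&(z<hi)&(x>.45)&(x<.56)&(y>-.22)&(y<.15)
    for p in P[k][::max(1,k.sum()//25)]:print(lo,p,cl(p))if lo>.1 else None
    qq=np.array([cl(p) for p in P[k]]);print(lo,k.sum(),qq.min(0),qq.max(0),qq.mean(0))
E
python3 m.py
```

```text
plate 0.5241075158119202 -0.024016112089157104 (0.3640744686126709, 0.10196706652641296) 77.66764831542969
clampO [ 0.5204 -0.0411] X [ 0.9769 -0.2136] Y [0.2136 0.9769] yawX -0.21524024
former (0.5474820137023926, 0.07281514257192612) 0.025041338056325912 [0.5472 0.0725] 0.1196590717656029 335 clamp [0.0022 0.1171]
80 20 [0.0099 0.0086] ang rel X 53.56056457277105
100 0 [0, 0] ang rel X 0.0
110 0 [0, 0] ang rel X 0.0
120 0 [0, 0] ang rel X 0.0
marker ((0.6961153149604797, 0.043956782668828964), (0.07023695111274719, 0.08600367605686188), 77.71544647216797) [0.1535 0.1206]
0.155 [ 0.513  -0.1317  0.1686] [ 0.0121 -0.0901]
0.155 [ 0.5102 -0.1311  0.1737] [ 0.0093 -0.0901]
0.155 [ 0.5085 -0.1294  0.1671] [ 0.0072 -0.0888]
0.155 [ 0.5081 -0.1409  0.168 ] [ 0.0093 -0.1001]
0.155 [ 0.5057 -0.1383  0.1702] [ 0.0064 -0.0981]
0.155 [ 0.5053 -0.184   0.1603] [ 0.0158 -0.1428]
0.155 [ 0.5036 -0.1387  0.1658] [ 0.0045 -0.0989]
0.155 [ 0.5026 -0.1807  0.166 ] [ 0.0124 -0.1402]
0.155 [ 0.5012 -0.1311  0.1704] [ 0.0005 -0.092 ]
0.155 [ 0.5005 -0.1737  0.1652] [ 0.0089 -0.1338]
0.155 [ 0.5001 -0.18
[... 364 characters left out ...]
0.0032 -0.1418]
0.155 [ 0.492  -0.1334  0.1679] [-0.0081 -0.0962]
0.155 [ 0.4911 -0.1784  0.1629] [ 0.0007 -0.1403]
0.155 [ 0.4896 -0.1308  0.1697] [-0.0109 -0.0942]
0.155 [ 0.4887 -0.1755  0.1661] [-0.0023 -0.138 ]
0.155 [ 0.4878 -0.1342  0.1586] [-0.0119 -0.0978]
0.155 [ 0.4862 -0.1776  0.1666] [-0.0042 -0.1407]
0.155 [ 0.4841 -0.173   0.1658] [-0.0073 -0.1366]
0.155 [ 0.482  -0.1711  0.162 ] [-0.0097 -0.1352]
0.155 [ 0.4795 -0.1705  0.1653] [-0.0123 -0.1352]
0.155 [ 0.4775 -0.1715  0.158 ] [-0.014  -0.1365]
0.155 140 [-0.014  -0.1464] [ 0.0158 -0.0883] [ 0.0006 -0.1192]
0.085 361 [-0.0234 -0.1514] [0.0251 0.1221] [-0.002 -0.092]
0.06 487 [-0.0379 -0.1849] [0.0187 0.1923] [-0.0063  0.0314]
```

```bash
cat >> h.py <<'E'
O=np.array([.5204,-.0411]);X=np.array([.9769,-.2136]);Y=np.array([.2136,.9769])
def W(x,y,z):return np.array([*(O+x*X+y*Y),z])
def go(p,yaw,T=None):
    "tool shift and rz to reach world p, pointing down with closing line (tool y) at world yaw"
    T=toolT() if T is None else T
    Z=np.array([0,0,-1.]);ya=np.array([np.cos(yaw),np.sin(yaw),0]);best=None
    for s in(1,-1):
        R=np.stack([np.cross(s*ya,Z),s*ya,Z],1);r=Ro.from_matrix(T[:3,:3].T@R).as_rotvec()
        if best is None or np.linalg.norm(r)<np.linalg.norm(best):best=r
    return np.round(T[:3,:3].T@(np.array(p)-T[:3,3]),4),np.round(best,4)
E
python3 -c "
from h import *
print(go([.5475,.0728,.25],np.radians(41.2)),toolT())"
```

```text
(array([-0.4659, -0.3034, -0.0204]), array([-0.    ,  0.    ,  0.4169])) [[-9.06965316e-01  4.21205314e-01  2.56326604e-06  2.52725782e-01]
 [ 4.21205314e-01  9.06965315e-01 -2.86222973e-05  5.44175155e-01]
 [-1.43806571e-05 -2.48797696e-05 -1.00000000e+00  2.29632564e-01]
 [ 0.00000000e+00  0.00000000e+00  0.00000000e+00  1.00000000e+00]]
```

>>> {"fn": "move_arm", "kwargs": {
  "deltas": [-0.466,-0.303,-0.02,0,0,0.417,1,-0.466,-0.303,-0.02,0,0,0.417,1,-0.466,-0.303,-0.02,0,0,0.417,1,-0.466,-0.303,-0.02,0,0,0.417,1,-0.466,-0.303,-0.02,0,0,0.417,1,-0.466,-0.303,-0.02,0,0,0.417,1,-0.466,-0.303,-0.02,0,0,0.417,1,-0.466,-0.303,-0.02,0,0,0.417,1,-0.466,-0.303,-0.02,0,0,0.417,1,-0.466,-0.303,-0.02,0,0,0.417,1,-0.466,-0.303,-0.02,0,0,0.417,1,-0.466,-0.303,-0.02,0,0,0.417,1]
}}

```text
t: 2.6
tool_pos: [0.5472, 0.0743, 0.2496]
orientation: [-1.296, -2.862, -0.0]
force: [0.5, 0.7, -0.7]
opening: 0.0932
gripper_force: 0.0
```

```bash
python3 - <<'E'
from h import *
T=toolT();s=robot.read_state();print(s["t"],s["q"],T)
im,D=robot.read_camera("wrist");cv2.imwrite("pics/w1.png",im[:,:,::-1]);np.save("w1.npy",D);np.save("w1T.npy",T)
for l in("former","former_plate","pad_disc"):
  for r in robot.recognise("wrist",l)[:2]:print(l,r["confidence"],r["uv"],deproj("wrist",r["uv"],D,T=T))
E
```

```text
2.6 [ 4.18701135e-02 -6.39742089e-03  1.59435490e+00  2.90064887e-04
  1.55376151e+00 -6.78675677e-01] [[-6.59791154e-01  7.51449009e-01 -1.38358179e-04  5.47224393e-01]
 [ 7.51448960e-01  6.59791164e-01  2.84480743e-04  7.42770326e-02]
 [ 3.05060276e-04  8.37287684e-05 -9.99999950e-01  2.49648022e-01]
 [ 0.00000000e+00  0.00000000e+00  0.00000000e+00  1.00000000e+00]]
former 0.75 [449.2, 78.9] [0.5656388  0.23114461 0.16217992]
former 0.65 [278.3, 204.5] [0.54333457 0.07948056 0.12118759]
former_plate 0.84 [277.0, 206.0] [0.54332517 0.07774291 0.12147488]
former_plate 0.71 [448.1, 77.8] [0.56459943 0.23118981 0.16196522]
pad_disc 0.89 [234.9, 223.6] [0.53215568 0.02011209 0.06100421]
pad_disc 0.53 [207.2, 243.9] [ 0.52412378 -0.01948938  0.05918863]
```

View pics/w1.png

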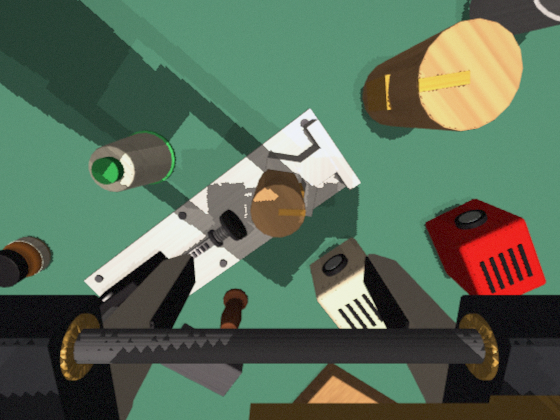

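The wrist view shows the former's top at (278,210), with the brass line running right to (303,212). That is nearly along the finger-closing line, as intended. Now I refine the angle and read the pad position.

```bash
cat > wl.py <<'E'
from h import *
def wcloud(im,D,T):
    m=robot.camera_model("wrist");v,u=np.mgrid[:420,:560]
    c=np.stack([u,v,np.ones_like(u)],-1)@np.linalg.inv(m["K"]).T*D[...,None]
    A=T@m["tool_from_camera"];return c@A[:3,:3].T+A[:3,3]
def cl(P):d=P[...,:2]-O;return np.stack([d@X,d@Y],-1)
def line(im,P,c0,ctr=None):
    im=im.astype(int);f=(P[...,2]>.112)&(P[...,2]<.13)&(np.hypot(P[...,0]-c0[0],P[...,1]-c0[1])<.04)
    q=P[f][:,:2];c,r=cv2.minEnclosingCircle(q.astype(np.float32))
    hsv=cv2.cvtColor(im.astype(np.uint8),cv2.COLOR_RGB2HSV)
    sat=hsv[...,1].astype(float);hue=hsv[...,0]
    print("former",c,r,"clamp",cl(np.array(c)),"n",f.sum(),"z",P[f][:,2].mean())
    for h0 in(19,21,23):
        g=f&(hue>=h0)&(sat>np.percentile(sat[f],60));b=P[g][:,:2]
        if len(b)<8:continue
        l=cv2.fitLine(b.astype(np.float32),cv2.DIST_HUBER,0,.01,.01).ravel();d=b.mean(0)-c
        s=np.sign(l[:2]@d);print(h0,len(b),"meanang",np.degrees(np.arctan2(d@Y,d@X)),"lineang",np.degrees(np.arctan2(s*l[:2]@Y,s*l[:2]@X)))
E
python3 - <<'E'
from wl import *
im=cv2.imread("pics/w1.png")[:,:,::-1];D=np.load("w1.npy");T=np.load("w1T.npy");P=wcloud(im,D,T)
line(im,P,[.547,.073])
c=cl(P);z=P[...,2]
k=(abs(c[...,0])<.02)&(c[...,1]<.1)&(c[...,1]>-.03)&(z>.045)&(z<.075)
for lo in np.arange(-.03,.1,.006):
    kk=k&(c[...,1]>=lo)&(c[...,1]<lo+.006);print(round(lo,3),kk.sum(),(c[kk][:,0].min(),c[kk][:,0].max(),z[kk].max()) if kk.any() else "")
cv2.imwrite("pics/w1c.png",cv2.resize(im[150:260,180:330,::-1],None,fx=5,fy=5,interpolation=cv2.INTER_CUBIC))
E
```

```text
former (0.5467239618301392, 0.07399024814367294) 0.025007901713252068 clamp [0.0011326  0.11805446] n 2374 z 0.12112719597358879
-0.03 0 
-0.024 0 
-0.018 0 
-0.012 2 (np.float64(-0.005366516167636122), np.float64(-0.005299255687799329), np.float64(0.050361960233224645))
-0.006 21 (np.float64(-0.005559925060559642), np.float64(0.0044025598553505884), np.float64(0.05983863539735701))
-0.0 52 (np.float64(-0.005544590467754988), np.float64(0.004667089060135926), np.float64(0.06261535171023319))
0.006 49 (np.float64(-0.005527802506297312), np.float64(0.004328997375679487), np.float64(0.06244103490781855))
0.012 52 (np.float64(-0.005531399220314753), np.float64(0.004515669659510501), np.float64(0.0626767301221966))
0.018 57 (np.float64(-0.0055652392840409666), np.float64(0.004495283259741898), np.float64(0.06289335756945214))
0.024 44 (np.float64(-0.011136710657649856), np.float64(0.009407613862337263), np.float64(0.06466400055696359))
0.03 132 (np.float64(-0.011489999337339116), np.float64(0.01017569172754835), np.float64(0.0658342186024175))
0.036 66 (np.float64(-0.007738876841203075), np.float64(0.006997472384624001), np.float64(0.06183481498892229))
0.042 50 (np.float64(-0.007820872042655266), np.float64(0.0066076440656444085), np.float64(0.06195854569815601))
0.048 88 (np.float64(-0.01726389560627756), np.float64(0.01499752487487052), np.float64(0.07124864387950586))
0.054 158 (np.float64(-0.018327728960022268), np.float64(0.016866205185415557), np.float64(0.07246510135702905))
0.06 248 (np.float64(-0.018335183752809847), np.float64(0.016716000538543423), np.float64(0.07242257331895685))
0.066 0 
0.072 0 
0.078 0 
0.084 0 
0.09 0 
0.096 0
```

View pics/w1c.png

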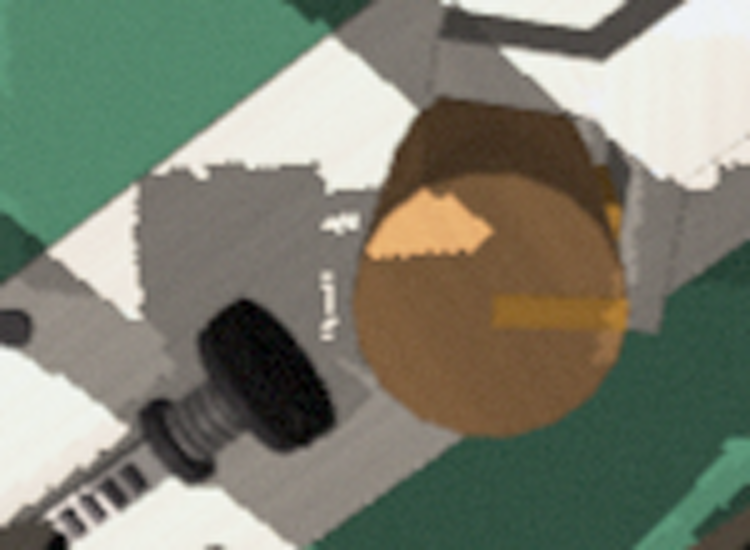

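The line runs from crop (492,311) to (628,314), about 1.3° clockwise of the tool y axis. The turn needed is therefore about 52.5° clockwise. I descend and grip.

>>> {"fn": "move_arm", "kwargs": {
  "deltas": [0,0,0.05,0,0,0,1,0,0,0.1,0,0,0,1,0,0,0.145,0,0,0,1,0,0,0.145,0,0,0,1,0,0,0.145,0,0,0,0,0,0,0.145,0,0,0,0,0,0,0.145,0,0,0,0,0,0,0.145,0,0,0,0,0,0,0.145,0,0,0,0,0,0,0.145,0,0,0,0],
  "squeeze": 10
}}

```text
t: 4.05
tool_pos: [0.548, 0.073, 0.105]
orientation: [1.298, 2.86, 0.0]
force: [-1.4, 1.1, 3.1]
opening: 0.0499
gripper_force: 10.0
```

>>> {"fn": "move_arm", "kwargs": {
  "deltas": [0,0,0,0,0,0.15,0,0,0,0,0,0,0.3,0,0,0,0,0,0,0.45,0,0,0,0,0,0,0.6,0,0,0,0,0,0,0.75,0,0,0,0,0,0,0.87,0,0,0,0,0,0,0.915,0,0,0,0,0,0,0.915,0,0,0,0,0,0,0.915,0,0,0,0,0,0,0.915,0.7,0,0,0,0,0,0.915,0.9,0,0,0,0,0,0.915,1]
}}

```text
t: 5.55
tool_pos: [0.5477, 0.073, 0.1044]
orientation: [-2.428, -1.993, 0.0]
force: [-0.9, 0.6, -1.0]
opening: 0.0755
gripper_force: 0.0
```

>>> {"fn": "move_arm", "kwargs": {
  "deltas": [0,0,0,0,0,0,1,0,0,-0.06,0,0,0,1,0,0,-0.12,0,0,0,1,0,0,-0.145,0,0,0,1,0,0,-0.145,0,0,0,1,0,0,-0.145,0,0,0,1]
}}

```text
t: 6.3
tool_pos: [0.5471, 0.073, 0.2481]
orientation: [-2.427, -1.993, 0.002]
force: [-0.1, 0.6, -0.5]
opening: 0.093
gripper_force: 0.0
```

```bash
python3 - <<'E'
from wl import *
s=robot.read_state();T=toolT();print(s["t"],s["q"],T)
im,D=robot.read_camera("wrist");np.save("w2.npy",D);np.save("w2T.npy",T);P=wcloud(im,D,T)
line(im,P,[.547,.073])
m=robot.camera_model("wrist");tc=np.linalg.inv(T@m["tool_from_camera"])@np.array([.547,.073,.12,1]);uv=(m["K"]@tc[:3]);uv=(uv[:2]/uv[2]).astype(int);print(uv)
u0,v0=max(uv[0]-75,0),max(uv[1]-55,0);print(u0,v0)
cv2.imwrite("pics/w2.png",im[:,:,::-1])
cv2.imwrite("pics/w2c.png",cv2.resize(im[v0:v0+110,u0:u0+150,::-1],None,fx=5,fy=5,interpolation=cv2.INTER_CUBIC))
E
```

```text
6.3 [ 3.98321518e-02 -4.73291491e-03  1.59553631e+00 -1.53625424e-05
  1.55274004e+00  2.35865417e-01] [[ 1.94779368e-01  9.80845146e-01 -1.94862779e-03  5.47120521e-01]
 [ 9.80846969e-01 -1.94779915e-01 -9.30313450e-05  7.30395311e-02]
 [-4.70802899e-04 -1.89318508e-03 -9.99998097e-01  2.48080716e-01]
 [ 0.00000000e+00  0.00000000e+00  0.00000000e+00  1.00000000e+00]]
former (0.5461602807044983, 0.07635733485221863) 0.02506282925605774 clamp [7.63314958e-05 1.20246466e-01] n 2422 z 0.12115090773175054
[279 212]
204 157
```

View pics/w2c.png

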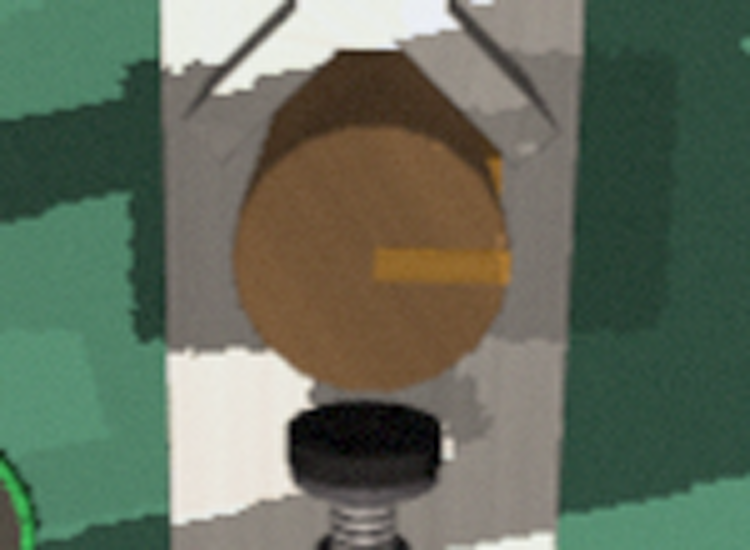

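The plate now faces +x, with the line perpendicular to the rod. Next I move to the trigger.

```bash
python3 -c "
from h import *
print(go(W(0,-.065,.25),np.arctan2(X[1],X[0])),go(W(0,-.065,.156),np.arctan2(X[1],X[0])))"
```

```text
(array([-0.1821, -0.0049, -0.0024]), array([-0.003 ,  0.0008,  0.0192])) (array([-0.182 , -0.0046,  0.0916]), array([-0.003 ,  0.0008,  0.0192]))
```

>>> {"fn": "move_arm", "kwargs": {
  "deltas": [-0.06,-0.002,0,0,0,0.019,0,-0.12,-0.004,0,0,0,0.019,0,-0.182,-0.005,0,0,0,0.019,0,-0.182,-0.005,0,0,0,0.019,0,-0.182,-0.005,0,0,0,0.019,0,-0.182,-0.005,0.045,0,0,0.019,0,-0.182,-0.005,0.092,0,0,0.019,0,-0.182,-0.005,0.092,0,0,0.019,0,-0.182,-0.005,0.092,0,0,0.019,0]
}}

```text
t: 7.48
tool_pos: [0.5082, -0.1036, 0.159]
orientation: [2.445, 1.972, 0.001]
force: [0.1, -0.8, 0.8]
opening: 0.0078
gripper_force: 0.0
```

```bash
python3 - <<'E'
from wl import *
s=robot.read_state();T=toolT();print(s["t"],s["tool_pos"],cl(s["tool_pos"]),s["opening"],s["force"])
im,D=robot.read_camera("wrist");P=wcloud(im,D,T);c=cl(P);z=P[...,2]
cv2.imwrite("pics/w3.png",im[:,:,::-1])
E
```

```text
7.475 [ 0.50817594 -0.10360595  0.15903836] [ 0.00140959 -0.06367312] 0.007755046466303837 [ 0.09061534 -0.82363817  0.77297126]
```

View pics/w3.png

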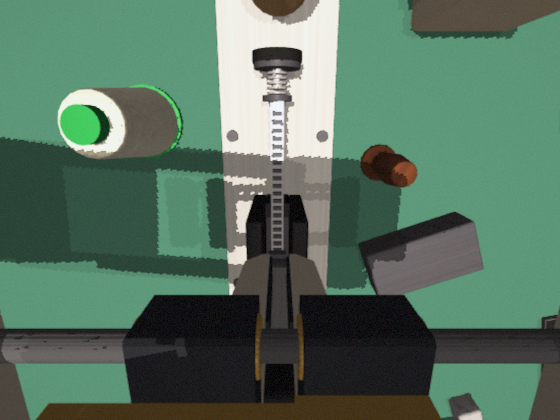

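The wrist camera sees the pad at (277,60), the flange at (277,98) and the former at the top edge, so I can track the rod while pumping. First stroke, gently.

>>> {"fn": "move_arm", "kwargs": {
  "deltas": [-0.01,-0.001,0.003,0,0,0,0,-0.02,-0.001,0.003,0,0,0,0,-0.028,-0.001,0.003,0,0,0,0,-0.028,-0.001,0.003,0,0,0,0]
}}

```text
t: 8.02
tool_pos: [0.5009, -0.1324, 0.1553]
orientation: [2.447, 1.968, 0.002]
force: [1.6, 2.4, 3.0]
opening: 0.001
gripper_force: 1.9
```

>>> {"fn": "move_arm", "kwargs": {
  "deltas": [-0.005,0,0,0,0,0,0,-0.008,0,0,0,0,0,0,-0.008,0,0,0,0,0,0]
}}

```text
t: 8.4
tool_pos: [0.4993, -0.1382, 0.1546]
orientation: [-2.446, -1.97, -0.004]
force: [5.6, 8.9, 0.4]
opening: 0.0007
gripper_force: 4.3
```

```bash
cat > st.py <<'E'
from wl import *
import sys
s=robot.read_state();T=toolT();p=s["tool_pos"];print("t",round(s["t"],2),"clamp",cl(p),"z",p[2].round(4),"F along Y",(s["force"][:2]@Y).round(2),s["force"].round(1),"open",s["opening"].round(4))
im,D=robot.read_camera("wrist");P=wcloud(im,D,T);c=cl(P);z=P[...,2];x,y=c[...,0],c[...,1]
cv2.imwrite(f"pics/{sys.argv[1]}.png",im[:,:,::-1])
k=(abs(x)<.02)&(z>.03)&(z<.085)&(y>.0)&(y<.13);dark=im.max(-1)<70
# profile half width along y, for pad (|x|>.013) and flange (.0085..)
pad=k&(abs(x)>.0125)&(abs(x)<.017)&(z>.048)&(y<.1)
fl=k&(abs(x)>.0087)&(abs(x)<.0115)&(z>.05)&(y<.1)
print("pad y",np.percentile(y[pad],[2,50,98]) if pad.any() else None,"n",pad.sum())
h,e=np.histogram(y[fl],bins=np.arange(0,.1,.003));print("fl hist",[(round(e[i]*1e3),int(h[i])) for i in range(len(h)) if h[i]])
f=(z>.112)&(z<.128)&(abs(x)<.03)&(y>.08)&(y<.16)
if f.sum()>30:print("former rear y",np.percentile(y[f],1),f.sum())
E
python3 st.py s1
```

```text
Traceback (most recent call last):
  File "st.py", line 3, in <module>
    s=robot.read_state();T=toolT();p=s["tool_pos"];print("t",round(s["t"],2),"clamp",cl(p),"z",p[2].round(4),"F along Y",(s["force"][:2]@Y).round(2),s["force"].round(1),"open",s["opening"].round(4))
                                                                                                                                                                                ^^^^^^^^^^^^^^^^^^
AttributeError: 'float' object has no attribute 'round'
```

```bash
sed -i 's/s\["opening"\].round(4)/round(float(s["opening"]),4)/;s/p\[2\].round(4)/round(float(p[2]),4)/' st.py; python3 st.py s1
```

```text
t 8.4 clamp [ 0.00015727 -0.09930957] z 0.1546 F along Y 9.86 [5.6 8.9 0.4] open 0.0007
pad y [0.05539433 0.05599028 0.05672622] n 83
fl hist [(33, 32), (36, 17), (54, 52)]
```

>>> {"fn": "move_arm", "kwargs": {
  "deltas": [0.01,0,0,0,0,0,0,0.02,0,0,0,0,0,0,0.026,0,0,0,0,0,0,0.026,0,0,0,0,0,0,0.026,0,0,0,0,0,0]
}}

```text
t: 9.07
tool_pos: [0.5041, -0.1142, 0.1545]
orientation: [-2.447, -1.97, 0.001]
force: [-0.0, 1.0, 0.3]
opening: 0.0003
gripper_force: 0.0
```

```bash
python3 st.py s2
```

```text
t 9.07 clamp [-0.00030544 -0.07485243] z 0.1545 F along Y 0.97 [-0.   1.   0.3] open 0.0003
pad y [0.0534298  0.05820084 0.06467566] n 277
fl hist [(30, 21), (33, 25), (51, 46), (54, 39), (57, 50), (60, 44), (63, 35)]
```

>>> {"fn": "move_arm", "kwargs": {
  "deltas": [-0.01,0,0,0,0,0,0,-0.02,0,0,0,0,0,0,-0.028,0,0,0,0,0,0,-0.028,0,0,0,0,0,0]
}}

```text
t: 9.62
tool_pos: [0.4987, -0.1383, 0.1541]
orientation: [-2.443, -1.967, -0.008]
force: [5.0, 18.2, 0.2]
opening: 0.0006
gripper_force: 9.1
```

>>> {"fn": "move_arm", "kwargs": {
  "deltas": [0.01,0,0,0,0,0,0,0.02,0,0,0,0,0,0,0.028,0,0,0,0,0,0,0.028,0,0,0,0,0,0,0.028,0,0,0,0,0,0]
}}

```text
t: 10.25
tool_pos: [0.5042, -0.1142, 0.1546]
orientation: [2.447, 1.97, -0.001]
force: [0.2, -0.1, 0.3]
opening: 0.0003
gripper_force: 0.0
```

```bash
python3 st.py s3; python3 - <<'E'
import cv2,numpy as np
a=[cv2.imread(f"pics/{n}.png")[0:270,205:350] for n in("w3","s1","s2","s3")]
cv2.imwrite("pics/cmp.png",cv2.resize(np.hstack(a),None,fx=1.37,fy=2,interpolation=cv2.INTER_CUBIC))
E
```

```text
t 10.25 clamp [-0.0002004  -0.07491345] z 0.1546 F along Y -0.07 [ 0.2 -0.1  0.3] open 0.0003
pad y [0.06021598 0.0649005  0.07158742] n 295
fl hist [(36, 15), (39, 24), (42, 1), (57, 1), (60, 85), (63, 50), (66, 45), (69, 46)]
```

View pics/cmp.png

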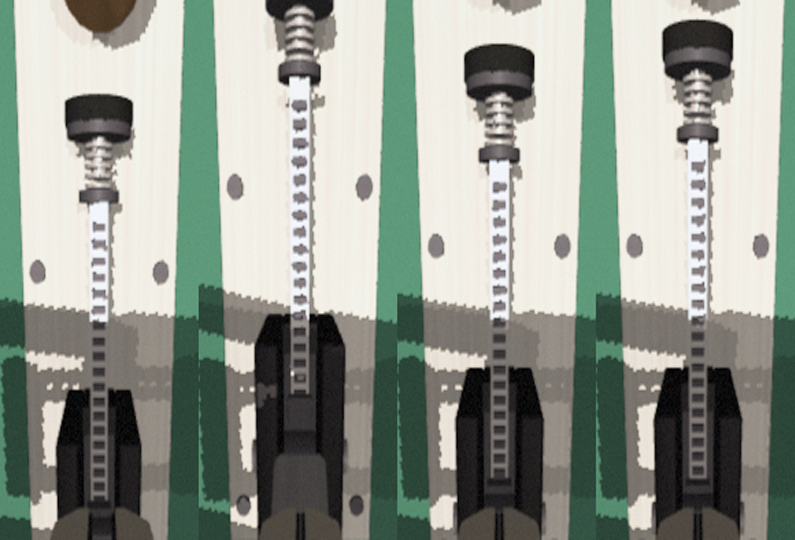

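>>> {"fn": "move_arm", "kwargs": {
  "deltas": [-0.01,0,0,0,0,0,0,-0.02,0,0,0,0,0,0,-0.027,0,0,0,0,0,0,-0.027,0,0,0,0,0,0,-0.017,0,0,0,0,0,0,-0.007,0,0,0,0,0,0,0,0,0,0,0,0,0,0,0,0,0,0,0,0]
}}

```text
t: 11.3
tool_pos: [0.5043, -0.1138, 0.1546]
orientation: [2.446, 1.971, -0.001]
force: [0.3, -0.7, 0.1]
opening: 0.0004
gripper_force: 0.0
```

```bash
python3 st.py s4
```

```text
t 11.3 clamp [-0.00022981 -0.07449139] z 0.1546 F along Y -0.63 [ 0.3 -0.7  0.1] open 0.0004
pad y [0.06590684 0.07052843 0.0773349 ] n 310
fl hist [(42, 16), (45, 20), (63, 20), (66, 80), (69, 51), (72, 46), (75, 39)]
```

>>> {"fn": "move_arm", "kwargs": {
  "deltas": [-0.01,0,0,0,0,0,0,-0.02,0,0,0,0,0,0,-0.027,0,0,0,0,0,0,-0.027,0,0,0,0,0,0,-0.017,0,0,0,0,0,0,-0.007,0,0,0,0,0,0,0,0,0,0,0,0,0,0,0,0,0,0,0,0]
}}

```text
t: 12.35
tool_pos: [0.5043, -0.1138, 0.1545]
orientation: [2.446, 1.971, -0.001]
force: [-0.0, 0.1, 0.5]
opening: 0.0006
gripper_force: 0.0
```

```bash
python3 st.py s5
```

```text
t 12.35 clamp [-0.00023503 -0.07449846] z 0.1545 F along Y 0.07 [-0.   0.1  0.5] open 0.0006
pad y [0.07183338 0.0750692  0.08008428] n 251
fl hist [(48, 19), (51, 26), (69, 18), (72, 85), (75, 48), (78, 11)]
```

>>> {"fn": "move_arm", "kwargs": {
  "deltas": [-0.01,0,0,0,0,0,0,-0.02,0,0,0,0,0,0,-0.027,0,0,0,0,0,0,-0.027,0,0,0,0,0,0,-0.017,0,0,0,0,0,0,-0.007,0,0,0,0,0,0,0,0,0,0,0,0,0,0,0,0,0,0,0,0]
}}

```text
t: 13.4
tool_pos: [0.5043, -0.1138, 0.1546]
orientation: [2.446, 1.971, -0.001]
force: [0.1, -0.3, -0.6]
opening: 0.0007
gripper_force: 0.0
```

>>> {"fn": "move_arm", "kwargs": {
  "deltas": [-0.01,0,0,0,0,0,0,-0.02,0,0,0,0,0,0,-0.027,0,0,0,0,0,0,-0.027,0,0,0,0,0,0,-0.017,0,0,0,0,0,0,-0.007,0,0,0,0,0,0,0.02,0,0,0,0,0,0,0.05,0,-0.04,0,0,0,0,0.07,0,-0.07,0,0,0,0,0.07,0,-0.07,0,0,0,0,0.07,0,-0.07,0,0,0,0]
}}

```text
t: 14.78
tool_pos: [0.5189, -0.046, 0.2239]
orientation: [-2.447, -1.97, 0.002]
force: [0.2, -0.3, -0.1]
opening: 0.0002
gripper_force: 0.0
```

```bash
sed -i 's/y<.1)/y<.12)/g' st.py; sed -i 's/np.arange(0,.1,.003)/np.arange(0,.12,.003)/' st.py; python3 st.py s6; python3 - <<'E'
import cv2
a=cv2.imread("pics/s6.png")[0:260,150:410];cv2.imwrite("pics/s6c.png",cv2.resize(a,None,fx=2.2,fy=2.2,interpolation=cv2.INTER_CUBIC))
E
```

```text
t 14.78 clamp [-0.00045592 -0.00516362] z 0.2239 F along Y -0.27 [ 0.2 -0.3 -0.1] open 0.0002
pad y [0.08316298 0.08992505 0.10191808] n 137
fl hist [(60, 10), (63, 15), (81, 12), (84, 17), (87, 24), (90, 19), (93, 14), (96, 16)]
former rear y 0.09698738549935002 4186
```

View pics/s6c.png

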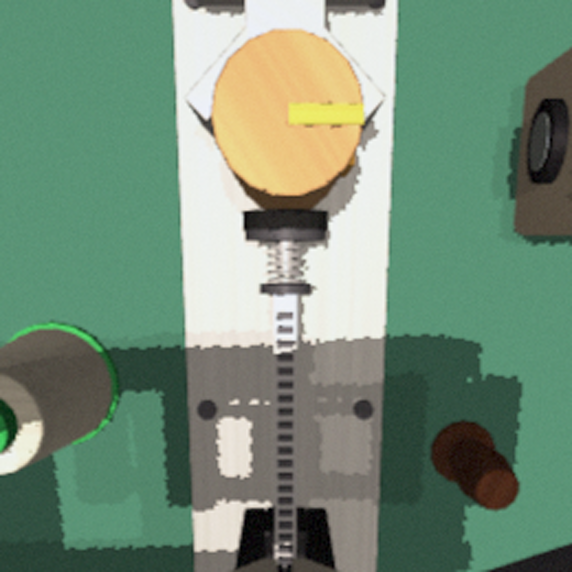

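Pad front is at about y .0955 and is just reaching the former (rear .097), which still faces the head with its line pointing right. One more pump, then look again.

>>> {"fn": "move_arm", "kwargs": {
  "deltas": [-0.05,0,0.04,0,0,0,0,-0.06,0,0.07,0,0,0,0,-0.07,0,0.07,0,0,0,0,-0.08,0,0.07,0,0,0,0,-0.09,0,0.07,0,0,0,0,-0.097,0,0.07,0,0,0,0,-0.097,0,0.07,0,0,0,0,-0.097,0,0.07,0,0,0,0]
}}

```text
t: 15.82
tool_pos: [0.4993, -0.1385, 0.1557]
orientation: [-2.445, -1.971, -0.005]
force: [2.2, 9.7, -3.5]
opening: 0.0005
gripper_force: 4.3
```

>>> {"fn": "move_arm", "kwargs": {
  "deltas": [0.01,0,0,0,0,0,0,0.02,0,0,0,0,0,0,0.03,0,0,0,0,0,0,0.04,0,0,0,0,0,0,0.07,0,-0.04,0,0,0,0,0.097,0,-0.07,0,0,0,0,0.097,0,-0.07,0,0,0,0,0.097,0,-0.07,0,0,0,0]
}}

```text
t: 16.82
tool_pos: [0.5189, -0.0456, 0.2238]
orientation: [-2.446, -1.971, 0.001]
force: [-0.2, -0.2, -1.0]
opening: 0.0005
gripper_force: 0.0
```

```bash
python3 st.py s7; python3 - <<'E'
import cv2
a=cv2.imread("pics/s7.png")[0:260,150:410];cv2.imwrite("pics/s7c.png",cv2.resize(a,None,fx=2.2,fy=2.2,interpolation=cv2.INTER_CUBIC))
E
```

```text
t 16.82 clamp [-0.00050142 -0.00475695] z 0.2238 F along Y -0.27 [-0.2 -0.2 -1. ] open 0.0005
pad y [0.06972386 0.09182415 0.10305152] n 129
fl hist [(66, 6), (69, 7), (72, 1), (75, 2), (78, 1), (81, 1), (84, 20), (87, 21), (90, 23), (93, 21), (96, 17), (99, 2)]
former rear y 0.09768361403119011 4200
```

View pics/s7c.png

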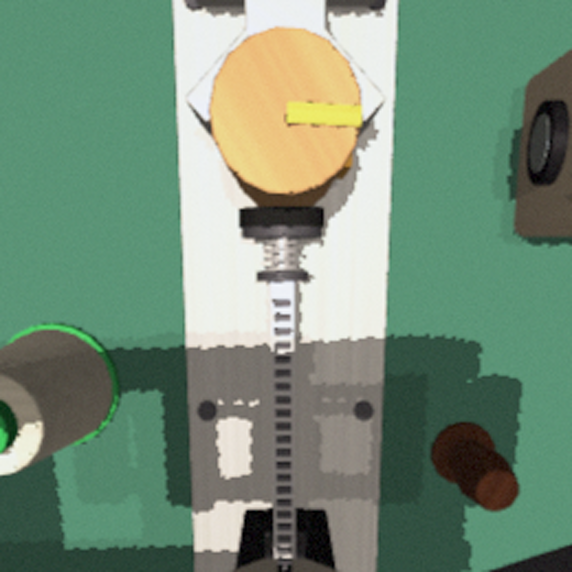

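The former still faces the head. The spring gap shrank from 45 to 36 px, so compression is about 4–5 mm. One more pump puts it mid-range, around 10 mm. Then full release, look, and a partial hold.

>>> {"fn": "move_arm", "kwargs": {
  "deltas": [-0.05,0,0.04,0,0,0,0,-0.06,0,0.07,0,0,0,0,-0.07,0,0.07,0,0,0,0,-0.08,0,0.07,0,0,0,0,-0.09,0,0.07,0,0,0,0,-0.097,0,0.07,0,0,0,0,-0.097,0,0.07,0,0,0,0]
}}

```text
t: 17.75
tool_pos: [0.499, -0.1383, 0.1554]
orientation: [-2.444, -1.97, -0.005]
force: [0.9, 10.6, -3.2]
opening: 0.0003
gripper_force: 4.8
```

>>> {"fn": "move_arm", "kwargs": {
  "deltas": [0.01,0,0,0,0,0,0,0.02,0,0,0,0,0,0,0.03,0,0,0,0,0,0,0.04,0,0,0,0,0,0,0.07,0,-0.04,0,0,0,0,0.097,0,-0.07,0,0,0,0,0.097,0,-0.07,0,0,0,0,0.097,0,-0.07,0,0,0,0]
}}

```text
t: 18.75
tool_pos: [0.519, -0.0456, 0.224]
orientation: [-2.446, -1.971, 0.001]
force: [-0.5, 0.4, -0.4]
opening: 0.0005
gripper_force: 0.0
```

```bash
python3 st.py s8; python3 - <<'E'
import cv2
a=cv2.imread("pics/s8.png")[0:260,150:410];cv2.imwrite("pics/s8c.png",cv2.resize(a,None,fx=2.2,fy=2.2,interpolation=cv2.INTER_CUBIC))
E
```

```text
t 18.75 clamp [-0.00043546 -0.00474784] z 0.224 F along Y 0.33 [-0.5  0.4 -0.4] open 0.0005
pad y [0.07517525 0.09196354 0.10314472] n 129
fl hist [(72, 9), (75, 6), (78, 2), (81, 1), (84, 19), (87, 18), (90, 24), (93, 21), (96, 16), (99, 3)]
former rear y 0.0981215618950697 4202
```

View pics/s8c.png

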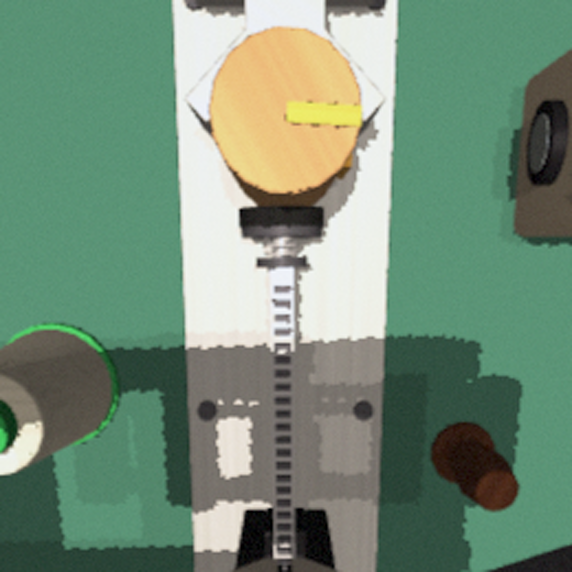

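The gap is now about 23 px, roughly 10 mm of compression, and the former is unchanged. Now the partial hold on the trigger.

>>> {"fn": "move_arm", "kwargs": {
  "deltas": [-0.05,0,0.04,0,0,0,0,-0.06,0,0.07,0,0,0,0,-0.07,0,0.07,0,0,0,0,-0.08,0,0.07,0,0,0,0,-0.085,0,0.07,0,0,0,0,-0.085,0,0.07,0,0,0,0,-0.085,0,0.07,0,0,0,0,-0.085,0,0.07,0,0,0,0]
}}

```text
t: 19.8
tool_pos: [0.5012, -0.1268, 0.1551]
orientation: [-2.444, -1.97, -0.003]
force: [-0.1, 8.8, -4.8]
opening: 0.0004
gripper_force: 4.1
```

```bash
python3 st.py s9
```

```text
t 19.8 clamp [-0.00046143 -0.08777543] z 0.1551 F along Y 8.6 [-0.1  8.8 -4.8] open 0.0004
pad y None n 0
fl hist []
```

```bash
python3 -c "
from plant import robot
print(robot.close_job())"
```

```text
the job is handed in; nothing more can be done
None
```

I turned the former so its brass plate faces the marking head, pumped the clamp until the pad's spring was compressed about 10 mm by my camera estimate, and handed the job in at about 20 s with the trigger held squeezed at about 9 N; no verdict came back.

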